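# Take the left-hand blind nut off the pantry gas cylinder

## Robot

A 6-joint arm with a two-finger parallel gripper is mounted at the origin on the work surface. World frame = base frame: x ahead of the robot, y to its left, z up, the work surface at z = 0. Lengths are in m, angles in rad, forces in N, time in s.
With the tool pointing down it reaches from about 0.425 to 1.125 m from the base axis. Payload 14.9 kg.
Tool frame: the origin (TCP) lies midway between the tips of the shut fingers; the grasp point (between the pads) lies env.grip_point_offset behind it (env.grip_point_offset is the distance from the TCP to the grasp point, in m); z points along the fingers, y is the line along which they close (so a half turn about z gives the same grasp; the last joint's range is limited). The gripper opens to 91 mm and grips with 3 to 60 N. Pads are 32 mm wide; open, the fingers measure 118 mm over their backs; the gripper's body (76 mm by 178 mm) begins 60 mm behind the grasp point.
Start: joints at [1.103, 0.379, 1.734, -0, 1.028, -0.033], TCP at [0.295, 0.635, 0.214] pointing down, gripper open.
Joint ranges: [-2.77, 2.77], [-0.74, 2.19], [0, 2.66], [-1.06, 4.2], [0.31, 2.87], [-3.08, 3.08]. Speed limits (rad/s): [1.89, 1.89, 2.39, 3.14, 3.14, 3.14].

## Interface

Orientations are given as a 3x3 rotation matrix whose columns are the frame's x, y, z axes.
In Python, from bench import telemetry, viewer, ticket, env gives the robot as it stands. The module is installed in compiled form; this text tells all that it offers.
- The arm moves only by the tool send_rows, never from a script. Its argument "rows" is a list of rows, each a list of 7 numbers: the shift along the world's x, y, z in mm, then the turn, a rotation vector about the world's x, y, z in rad, then the finger opening in mm, from 0 to 91.2. A call has 1 to 10 rows; each row shifts and turns the commanded pose from where the row before left it; what a row does not reach is not made up. A row lasts 1/12 s, in which the tool goes at most 41.7 mm and 7.16 degrees, less where a joint would pass 70% of its speed; a pose out of reach is approached as far as the arm can. A call with a gripper value outside its range is refused whole. The fingers move at their own pace and stop on an object; the grip force is fixed at half the most. Time passes only in rows, so rows that do not move let the fingers close. It gives the time, the measured TCP pose, the force, the opening and the grip force at its end, in the units of the state.
- telemetry.read_state(): the state, without advancing time (a new reading comes with each control period).
- viewer.capture(name): name is "scene" or "top" or "wrist"; returns the picture (420x560x3 uint8, red, green, blue); there is no depth.
- viewer.camera_model(name): a dict with "fx", "fy", "cx", "cy" (pixels), "D" ([k1, k2, p1, p2, k3] as OpenCV has them; the pictures are not rectified), "R" (3x3) and "t" (3): a world point X has camera coordinates R X + t. Camera axes: x right, y down, z forward; pixel columns grow to the right and rows downward; lengths in m; the calibration is good to about 2 mm. A picture is of the moment at which its call begins: read the wrist's pose just before it. camera_model takes no time and is no camera call; for the wrist camera it gives the pose at the moment of the call.
- ticket.hand_in(): hands the job in; it is judged then, once.
The state is a dict: "time_s": time; "qpos": joint angles; "qd": joint speeds; "effort": joint torques, N m; "ee_pos": TCP position; "eef_rot": TCP orientation; "contact_force": force on the tool from outside, world axes, zero at the start; "ft_torque": the same for the moment, N m; "grip_width": finger opening in m; "grip_force": force on a finger pad.
Only numpy, scipy, OpenCV 4.12 (cv2) and the standard library are available. Lean on these libraries where they do the work, as an engineer would, in place of code of your own. Each camera call takes 0.05 s, during which the arm holds its last target. There are 200 camera calls.

## Task

Unscrew the brass blind nut from the small gas cylinder: the thread is left-handed, so turn it clockwise (seen from above) until the line engraved on the nut comes to the red mark on the plate, feel thereabouts where the thread really lets go, lift the nut straight off and set it down gently, upright, in the white ramekin. Do not strain the thread by forcing or pulling while it is still caught, and leave the storage box, the bowls and the honey dipper where they are.

Things in the scene. Friction and masses are not known exactly. Their poses are not given: they have to be found in the camera images.
- cylinder: Blue gas cylinder, 120 mm across, upright, fixed to a 150 mm square wooden base on the shelf. Origin: centre of its underside, z up. On top (z = 146 mm) a round metal plate, 82 mm across. A brass stud with a coarse three-start left-hand thread stands on the plate on the cylinder's axis, hidden under the nut.
- red_mark (a point): Middle of the red radial line on the plate, 33 mm from the axis along the cylinder's own +x: the release mark. It is coarse: the true release angle lies up to 0.25 rad either side of it. The nut lifts out only within about 0.07 rad of the true angle, and a dead stop follows about 0.08 rad past (clockwise of) it.
- thread (a point): Foot of the hidden stud, on the cylinder's axis, at plate height. Caught, the nut rises only the play and pulls back; free, it lifts straight off and is clear of the stud after 20 mm. More than 30 N between nut and cylinder damages the thread.
- nut: Loose brass blind nut, about 160 g, screwed on the stud. Origin: centre of its underside, z up. Round skirt 48 mm across, 24 mm high, closed on top. At the start its underside is 1.5 to 3 mm over the plate. Clockwise (from above) raises it 1.5 mm per rad; thread play about 1.7 mm axially, 1.5 mm radially. Anticlockwise tightens to a dead stop.
- nut_mark (a point): Outer end of the nut's dark engraved line, on top of the bar at its +x end (20 mm from the nut's axis, 54 mm above its underside); the line runs from the middle of the bar to here and down the skirt. At the start it stands 1.1 to 1.33 rad anticlockwise (from above) of the red mark.
- grip (a point): Where to grip the nut: middle of its upright T-grip bar, on the axis, 45 mm above the nut's underside. The bar is 40 mm long along the nut's x, 12 mm thick along its y, and stands 30 mm above the skirt (24 to 54 mm above the underside).
- ramekin: Loose white ceramic ramekin, 300 g, straight-sided, 110 mm across, 35 mm high, walls 5 mm, inner floor about 5 mm above its underside. Origin: centre of its underside, z up.
- storage_box: Loose closed plastic storage box with a red flip-top lid, 156 x 106 x 93 mm high. Bystander. Origin: centre of its underside.
- bowls: Stack of three nested steel mixing bowls, 180 mm across, about 75 mm high. Bystander. Origin: centre of its underside.
- honey_dipper: Wooden honey dipper, about 165 mm long along its x, 30 mm thick at the head (+x end), lying on the shelf. Bystander. Origin: on the shelf near its middle.
Mind the look-alikes: they are no part of the job. Several things have the shape of the nut; the one meant has the colours described above.

How it is judged:
By the outcome, as a careful person would: the job done as asked, in the order asked, and still so for the second after the job is handed in, with the robot touching nothing.
It also fails if it takes over 72 s, if anything falls off the work surface, if the arm or the gripper's body presses on something with over 40 N, if the wrist force passes 120 N, or if a joint passes its speed limit or range.

## Working session

There is one attempt and no reset: what is moved stays moved. The work goes in short steps, Python scripts to look and compute and a tool call to move; the robot and the scene stay as the last step left them, time stands still between calls to the robot, and variables do not carry over. Pictures are saved under pics/ and viewed, at most 10 in all, crops included, and the job is handed in when it is done.

Besides the shell and the picture viewer there is one more tool, called after "Call:" by a JSON object that holds its "name" and its "arguments". send_rows: Moves the arm, as the interface text tells. Its arguments: {"type":"object","properties":{"rows":{"type":"array"}},"required":["rows"]}

```bash
mkdir -p pics; python3 - <<'E'
from bench import telemetry, viewer, env
import cv2,numpy as np
for n in ["scene","top"]:
    im=viewer.capture(n); cv2.imwrite(f"pics/{n}0.png",im[:,:,::-1]); m=viewer.camera_model(n); print(n,m)
print(env.grip_point_offset, telemetry.read_state())
a=cv2.imread("pics/scene0.png");b=cv2.imread("pics/top0.png")
E
```

```text
scene {'fx': 482.2554232957342, 'fy': 482.2554232957342, 'cx': 275.82647866799704, 'cy': 218.365971140918, 'D': array([-0.04505683,  0.        ,  0.        ,  0.        ,  0.        ]), 'R': array([[ 0.66654136,  0.74524516,  0.01822813],
       [ 0.42241066, -0.35742729, -0.83295556],
       [-0.61424087,  0.56289909, -0.55303958]]), 't': array([-0.40814598, -0.13097034,  1.5083673 ])}
top {'fx': 399.8899342671779, 'fy': 399.8899342671779, 'cx': 274.4456757156202, 'cy': 203.76824700062335, 'D': array([-0.03465041,  0.        ,  0.        ,  0.        ,  0.        ]), 'R': array([[-0.0092297 , -0.99985874, -0.01404665],
       [-0.99078757,  0.01104217, -0.13497434],
       [ 0.13511037,  0.01267148, -0.99074952]]), 't': array([0.05314293, 0.60853727, 1.00114974])}
0.0188 {'time_s': 0.1, 'qpos': array([ 1.10272831e+00,  3.79370042e-01,  1.73472391e+00, -1.03214652e-05,
        1.02852274e+00, -3.32845458e-02]), 'qd': array([ 0.00234672, -0.00160951, -0.00283306,  0.00102464, -0.00182522,
        0.00042139]), 'effort': array([-5.83044202e-04, -7.65037680e+01, -4.35301745e+01,  6.50722627e-02,
        3.98617052e-02, -2.60960593e-05]), 'ee_pos': array([0.29468251, 0.63454803, 0.21334336]), 'eef_rot': array([[-9.06963510e-01,  4.21208957e-01, -4.54118026e-04],
       [ 4.21209201e-01,  9.06963046e-01, -9.17882427e-04],
       [ 2.52479683e-05, -1.02376456e-03, -9.99999476e-01]]), 'contact_force': array([-0.27117043, -0.30346177,  0.52069761]), 'ft_torque': array([-0.03315057,  0.01373059,  0.00555705]), 'grip_force': 0.0, 'grip_width': 0.09114236967524347}
```

View pics/scene0.png

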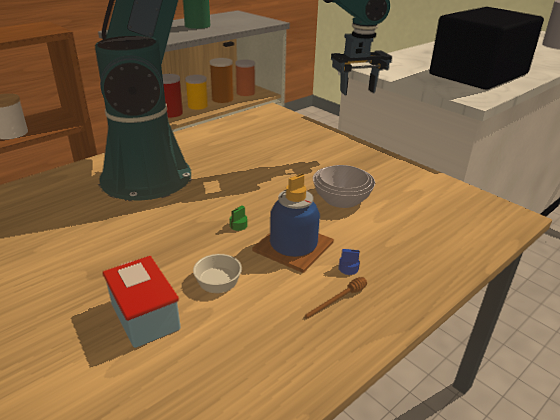

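View pics/top0.png

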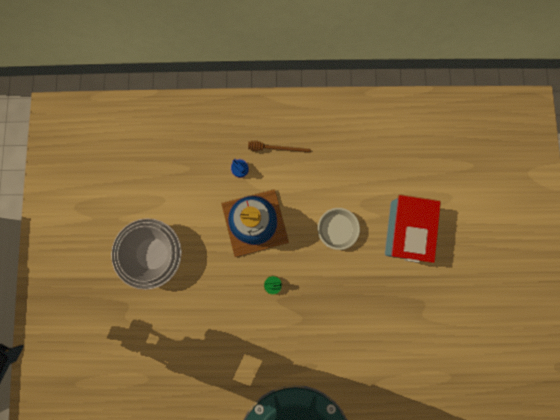

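Candidates with the nut's shape are yellow/brass on the cylinder (top 251,217; scene 296,188), green (top 273,285) and blue (top 240,168). I choose the brass one. The ramekin is at top (339,229), with the box to its right, the bowls at left and the dipper at the top. Next is a close crop to check the choice.

```bash
cat > h.py <<'E'
import cv2,numpy as np
def ray(m,u,v):
    K=np.array([[m['fx'],0,m['cx']],[0,m['fy'],m['cy']],[0,0,1]])
    p=cv2.undistortPoints(np.array([[[u,v]]],float),K,np.array(m['D']))[0,0]
    R=np.array(m['R']);return -R.T@np.array(m['t']),R.T@np.array([p[0],p[1],1])
def at(m,u,v,z):
    c,d=ray(m,u,v);return c+d*(z-c[2])/d[2]
def proj(m,X):
    K=np.array([[m['fx'],0,m['cx']],[0,m['fy'],m['cy']],[0,0,1]])
    return cv2.projectPoints(np.array(X,float).reshape(-1,3),cv2.Rodrigues(np.array(m['R']))[0],np.array(m['t']),K,np.array(m['D']))[0][:,0]
E
python3 - <<'E'
from h import *
from bench import viewer
t=cv2.imread("pics/top0.png");s=cv2.imread("pics/scene0.png")
a=cv2.resize(t[185:260,215:295],(400,375),interpolation=3)  # x5
b=cv2.resize(s[165:240,260:340],(400,375),interpolation=3)
cv2.imwrite("pics/c1.png",np.hstack([a,b]))
m=viewer.camera_model("top")
for n,u,v,z in [("nut top",251,217,.2),("cyl plate",252,219,.146),("ramekin rim",339,229,.035),("base",254.5,223,.0),("box top",418,228,.093),("bowls",147,254,.075)]: print(n,at(m,u,v,z))
E
```

```text
nut top [0.55864483 0.09677663 0.2       ]
cyl plate [0.55951481 0.0983384  0.146     ]
ramekin rim [ 0.54190546 -0.12013404  0.035     ]
base [0.56297066 0.10176366 0.        ]
box top [ 0.5380357  -0.30583278  0.093     ]
bowls [0.48120509 0.36659514 0.075     ]
```

View pics/c1.png

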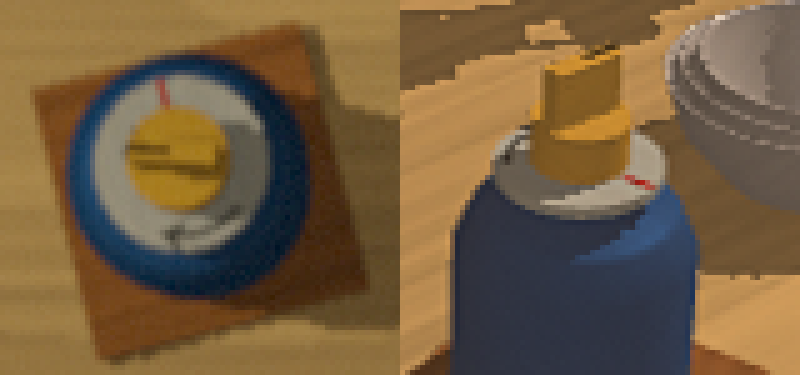

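The crop confirms the brass nut. Its engraved line points left (world +y, about 1.4 rad), the red mark is up-left (about 0.24 rad), and the base edges give the same tilt. I'm moving above it and aligning.

Call:
{"name": "send_rows", "arguments": {"rows": [[13,-26,4,0,0,-0.064,91],[13,-26,4,0,0,-0.064,91],[13,-26,4,0,0,-0.064,91],[13,-26,4,0,0,-0.064,91],[13,-26,4,0,0,-0.064,91],[13,-26,4,0,0,-0.064,91],[13,-26,4,0,0,-0.064,91],[13,-26,4,0,0,-0.064,91],[13,-26,4,0,0,-0.064,91],[13,-26,4,0,0,-0.064,91]]}}

```text
time_s: 0.93
ee_pos: [0.4251, 0.3735, 0.2539]
eef_rot: [[-0.473, 0.881, -0.0], [0.881, 0.473, -0.0], [-0.0, -0.0, -1.0]]
contact_force: [-0.1, 0.4, 0.5]
grip_width: 0.0911
grip_force: 0.0
```

Call:
{"name": "send_rows", "arguments": {"rows": [[13,-28,4,0,0,-0.064,91],[13,-28,4,0,0,-0.064,91],[13,-28,4,0,0,-0.064,91],[13,-28,4,0,0,-0.064,91],[13,-28,4,0,0,-0.064,91],[13,-28,4,0,0,-0.064,91],[13,-28,4,0,0,-0.064,91],[13,-27,4,0,0,-0.064,91],[13,-27,4,0,0,-0.064,91],[0,0,0,0,0,0,91]]}}

```text
time_s: 1.77
ee_pos: [0.5436, 0.1215, 0.2906]
eef_rot: [[0.086, 0.996, 0.001], [0.996, -0.086, -0.0], [-0.0, 0.001, -1.0]]
contact_force: [-0.4, 1.0, 0.5]
grip_width: 0.0912
grip_force: 0.0
```

```bash
python3 - <<'E'
from h import *
from bench import viewer,telemetry
import pickle
m=viewer.camera_model("wrist"); im=viewer.capture("wrist"); cv2.imwrite("pics/w1.png",im[:,:,::-1]); pickle.dump(m,open("w1.pkl","wb"))
s=telemetry.read_state(); print(s['time_s'],s['ee_pos'],s['eef_rot'].round(3),s['qpos']); 
print(proj(m,[[.559,.098,.2],[.559,.098,.146],[.592,.106,.146]]))
E
```

```text
1.8167 [0.5426464  0.12303945 0.29006214] [[ 0.083  0.997  0.   ]
 [ 0.997 -0.083 -0.   ]
 [-0.     0.    -1.   ]] [ 1.81147592e-01  6.41786009e-02  1.97379707e+00 -1.50622597e-04
  1.10336919e+00  2.64714957e-01]
[[302.52794275 239.43424863]
 [298.96774636 221.29705894]
 [332.13687686 210.66930748]]
```

View pics/w1.png

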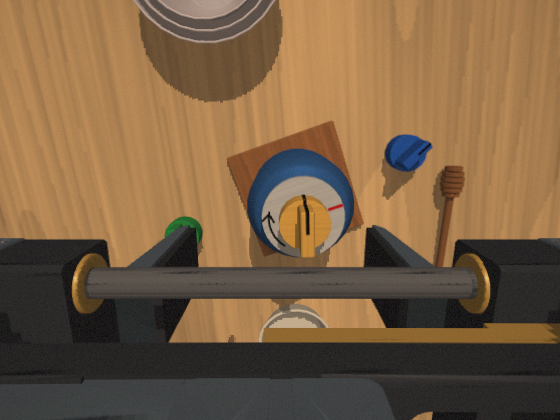

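The wrist view shows the nut at about (304,225) with its engraved line pointing up, and the red mark at (335,208). I'm enlarging it to measure angles.

```bash
python3 - <<'E'
import cv2
t=cv2.imread("pics/w1.png");cv2.imwrite("pics/c2.png",cv2.resize(t[170:265,240:365],(750,570),interpolation=3))
E
```

```text
(no output)
```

View pics/c2.png

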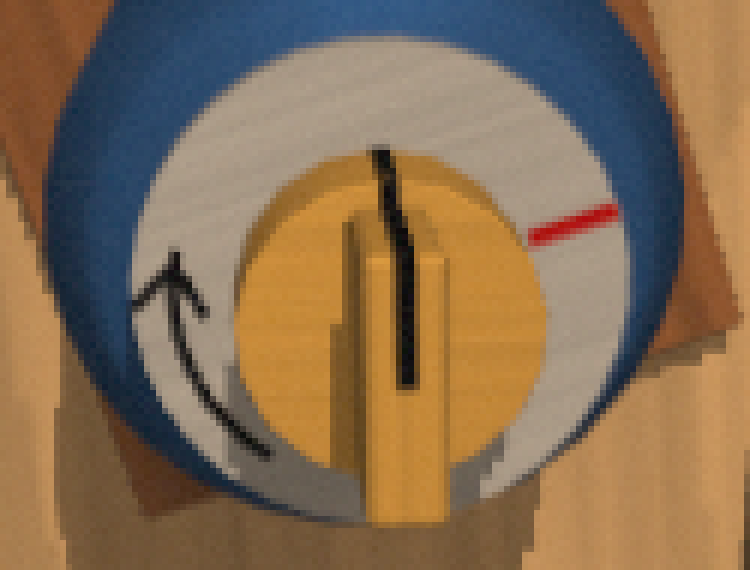

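```bash
python3 - <<'E'
from h import *
import pickle
m=pickle.load(open("w1.pkl","rb"))
f=lambda x,y,z: at(m,240+x/6-.4,170+y/6-.4,z)
o=f(406,252,.2025);i=f(406,386,.2025);r1=f(529,238,.146);r2=f(618,210,.146)
print(o,i,r1,r2)
ang=lambda d:np.arctan2(d[1],d[0])
print("line",ang(o-i),np.hypot(*(o-i)[:2]),"red",ang(r2-r1), "bar far edges", [f(x,y,.2025) for x,y in((364,257),(448,257),(366,522),(448,522))])
P=np.array([f(*p,.146)[:2] for p in((381,36),(131,275),(630,285),(200,105),(565,105))])
A=np.c_[2*P,np.ones(len(P))];c=np.linalg.lstsq(A,(P**2).sum(1),rcond=None)[0];print("plate",c[:2],np.sqrt(c[2]+c[:2]@c[:2]))
mid=(r1+r2)/2; print("mid red-axis", mid[:2]-i[:2], ang(mid-i), ang(mid[:2]-c[:2]))
E
```

```text
[0.56429789 0.12200843 0.2025    ] [0.56306895 0.10326805 0.2025    ] [0.58782554 0.10777207 0.146     ] [0.60240206 0.11121142 0.146     ]
line 1.5053131477424875 0.018780632051174015 red 0.23171308844938102 bar far edges [array([0.55866651, 0.12179828, 0.2025    ]), array([0.56983878, 0.12084293, 0.2025    ]), array([0.55627117, 0.08404899, 0.2025    ]), array([0.56755529, 0.08308513, 0.2025    ])]
plate [0.56325115 0.1025293 ] 0.040860544126306034
mid red-axis [0.03204485 0.0062237 ] 0.19183004901723089 0.21513279255636492
```

Call:
{"name": "send_rows", "arguments": {"rows": [[10,-10,0,0,0,0.018,91],[10.5,-10.5,0,0,0,0,91],[0,0,-12,0,0,0,91],[0,0,-20,0,0,0,91],[0,0,-20,0,0,0,91],[0,0,-20,0,0,0,91],[0,0,-15,0,0,0,91],[0,0,-10,0,0,0,91],[0,0,-5,0,0,0,91],[0,0,0,0,0,0,91]]}}

```text
time_s: 2.65
ee_pos: [0.5617, 0.1046, 0.1867]
eef_rot: [[0.062, 0.998, -0.002], [0.998, -0.062, -0.0], [-0.0, -0.002, -1.0]]
contact_force: [0.1, -0.7, -0.4]
grip_width: 0.0909
grip_force: 0.0
```

```bash
python3 - <<'E'
from bench import telemetry
s=telemetry.read_state(); print(s)
E
```

```text
{'time_s': 2.65, 'qpos': array([1.43276718e-01, 2.15290479e-01, 2.01046401e+00, 4.13390899e-05,
       9.17649196e-01, 2.04990906e-01]), 'qd': array([-0.00183202, -0.02412095, -0.02044689,  0.00012676,  0.02035633,
       -0.00033894]), 'effort': array([ 4.42417071e-02, -5.74018264e+01, -3.95469189e+01,  6.88469550e-02,
       -2.98210289e-01,  8.06666241e-03]), 'ee_pos': array([0.56172259, 0.10458718, 0.18673841]), 'eef_rot': array([[ 6.16998215e-02,  9.98093133e-01, -1.79715546e-03],
       [ 9.98094694e-01, -6.17003252e-02, -2.26096701e-04],
       [-3.36550640e-04, -1.77978120e-03, -9.99998360e-01]]), 'contact_force': array([ 0.12316297, -0.72330085, -0.39967412]), 'ft_torque': array([-0.04971396,  0.09006446,  0.0116859 ]), 'grip_force': 0.0, 'grip_width': 0.09085769294691622}
```

Call:
{"name": "send_rows", "arguments": {"rows": [[1.2,-2,-4,0,0,0,91],[0,0,-4,0,0,0,91],[0,0,0,0,0,0,91],[0,0,0,0,0,0,91]]}}

```text
time_s: 2.98
ee_pos: [0.5637, 0.1023, 0.1802]
eef_rot: [[0.062, 0.998, 0.0], [0.998, -0.062, 0.0], [0.0, 0.0, -1.0]]
contact_force: [0.2, -0.2, 0.1]
grip_width: 0.0911
grip_force: 0.0
```

Call:
{"name": "send_rows", "arguments": {"rows": [[-0.6,0,-2.5,0,0,0,91],[0,0,0,0,0,0,91],[0,0,0,0,0,0,40],[0,0,0,0,0,0,20],[0,0,0,0,0,0,13]]}}

```text
time_s: 3.4
ee_pos: [0.5631, 0.1024, 0.1776]
eef_rot: [[0.062, 0.998, 0.0], [0.998, -0.062, 0.0], [0.0, 0.0, -1.0]]
contact_force: [-0.6, 0.8, -0.5]
grip_width: 0.0737
grip_force: 0.0
```

Call:
{"name": "send_rows", "arguments": {"rows": [[0,0,0,0,0,0,10],[0,0,0,0,0,0,8],[0,0,0,0,0,0,8],[0,0,0,0,0,0,8]]}}

```text
time_s: 3.73
ee_pos: [0.563, 0.1024, 0.1774]
eef_rot: [[0.062, 0.998, -0.0], [0.998, -0.062, 0.0], [0.0, -0.0, -1.0]]
contact_force: [0.2, -0.5, 0.2]
grip_width: 0.0472
grip_force: 0.0
```

Call:
{"name": "send_rows", "arguments": {"rows": [[0,0,0,0,0,0,8],[0,0,0,0,0,0,8],[0,0,0,0,0,0,8],[0,0,0,0,0,0,8],[0,0,0,0,0,0,8],[0,0,0,0,0,0,8]]}}

```text
time_s: 4.23
ee_pos: [0.563, 0.1024, 0.1775]
eef_rot: [[0.062, 0.998, 0.0], [0.998, -0.062, 0.0], [0.0, 0.0, -1.0]]
contact_force: [-0.4, -0.2, -0.8]
grip_width: 0.0119
grip_force: 30.0
```

Call:
{"name": "send_rows", "arguments": {"rows": [[0,0,0.09,0,0,-0.06,8],[0,0,0.09,0,0,-0.06,8],[0,0,0.09,0,0,-0.06,8],[0,0,0.09,0,0,-0.06,8],[0,0,0.09,0,0,-0.06,8]]}}

```text
time_s: 4.65
ee_pos: [0.5631, 0.1025, 0.1779]
eef_rot: [[0.357, 0.934, 0.0], [0.934, -0.357, 0.0], [0.0, 0.0, -1.0]]
contact_force: [1.5, 0.4, -1.8]
grip_width: 0.0119
grip_force: 30.0
```

```bash
python3 -c "
from bench import telemetry
s=telemetry.read_state();print(s['ft_torque'],s['contact_force'],s['qpos'],s['ee_pos'])"
```

```text
[ 0.09706735 -0.09338917  0.02856814] [ 1.49324731  0.40231635 -1.75686779] [1.39237157e-01 2.28129875e-01 2.01373450e+00 1.03553764e-04
 8.99386247e-01 5.04081535e-01] [0.56309324 0.10246383 0.17792584]
```

Call:
{"name": "send_rows", "arguments": {"rows": [[0,0,0.1,0,0,-0.065,8],[0,0,0.1,0,0,-0.065,8],[0,0,0.1,0,0,-0.065,8],[0,0,0.1,0,0,-0.065,8],[0,0,0.1,0,0,-0.065,8],[0,0,0.1,0,0,-0.065,8],[0,0,0.1,0,0,-0.065,8],[0,0,0.1,0,0,-0.065,8],[0,0,0.1,0,0,-0.065,8],[0,0,0,0,0,0,8]]}}

```text
time_s: 5.48
ee_pos: [0.5636, 0.1024, 0.179]
eef_rot: [[0.813, 0.582, 0.001], [0.582, -0.813, 0.0], [0.001, 0.001, -1.0]]
contact_force: [3.5, -0.8, -0.8]
grip_width: 0.0116
grip_force: 30.0
```

```bash
cat > st.py <<'E'
from bench import telemetry
import numpy as np
s=telemetry.read_state();R=s['eef_rot'];print(s['time_s'],'tq',s['ft_torque'].round(3),'F',s['contact_force'].round(2),'q',s['qpos'].round(3),'p',(s['ee_pos']*1e3).round(2),'yaw',np.arctan2(R[1,1],R[0,1]).round(4),s['grip_width'])
E
python3 st.py
```

```text
5.4833 tq [-0.322 -0.751  0.024] F [ 3.52 -0.82 -0.8 ] q [ 0.139  0.227  2.013 -0.     0.9    1.089] p [563.6  102.4  179.02] yaw -0.95 0.01157050922148403
```

Call:
{"name": "send_rows", "arguments": {"rows": [[0,0,0.1,0,0,-0.06,8],[0,0,0.1,0,0,-0.06,8],[0,0,0.1,0,0,-0.06,8],[0,0,0,0,0,0,8]]}}

```text
time_s: 5.82
ee_pos: [0.5638, 0.1024, 0.1794]
eef_rot: [[0.904, 0.428, 0.002], [0.428, -0.904, 0.0], [0.002, 0.001, -1.0]]
contact_force: [4.3, -1.7, -1.3]
grip_width: 0.0119
grip_force: 30.0
```

Call:
{"name": "send_rows", "arguments": {"rows": [[0,0,0.3,0,0,0,8],[0,0,0.3,0,0,0,8],[0,0,0.3,0,0,0,8],[0,0,0,0,0,0,8]]}}

```text
time_s: 6.15
ee_pos: [0.5636, 0.1022, 0.18]
eef_rot: [[0.902, 0.432, 0.002], [0.432, -0.902, -0.0], [0.001, 0.001, -1.0]]
contact_force: [6.7, -0.9, -5.0]
grip_width: 0.0117
grip_force: 30.0
```

```bash
python3 st.py
```

```text
6.15 tq [-0.378 -1.2   -0.018] F [ 6.71 -0.9  -5.01] q [ 1.390e-01  2.250e-01  2.012e+00 -1.000e-03  9.020e-01  1.264e+00] p [563.65 102.23 180.04] yaw -1.1244 0.011670329124268856
```

Call:
{"name": "send_rows", "arguments": {"rows": [[0.8,0,0,0,0,0,8],[0,0,0,0,0,0,8]]}}

```text
time_s: 6.32
ee_pos: [0.5639, 0.1023, 0.1799]
eef_rot: [[0.902, 0.431, -0.0], [0.431, -0.902, -0.0], [-0.0, 0.0, -1.0]]
contact_force: [3.1, -0.7, -0.7]
grip_width: 0.012
grip_force: 30.0
```

```bash
python3 st.py
```

```text
6.3167 tq [-0.338 -0.474 -0.008] F [ 3.15 -0.73 -0.69] q [ 0.139  0.227  2.011 -0.     0.904  1.264] p [563.86 102.3  179.92] yaw -1.1252 0.011987327833419607
```

Call:
{"name": "send_rows", "arguments": {"rows": [[0,0,0.3,0,0,0,8],[0,0,0.3,0,0,0,8],[0,0,0,0,0,0,8]]}}

```text
time_s: 6.57
ee_pos: [0.5638, 0.1023, 0.1806]
eef_rot: [[0.903, 0.43, 0.0], [0.43, -0.903, -0.0], [0.0, 0.0, -1.0]]
contact_force: [3.2, -2.2, -3.4]
grip_width: 0.0116
grip_force: 30.0
```

```bash
python3 st.py
```

```text
6.5667 tq [-0.457 -0.661 -0.018] F [ 3.16 -2.16 -3.39] q [ 0.139  0.226  2.011 -0.     0.905  1.265] p [563.84 102.31 180.57] yaw -1.1265 0.01160143158485853
```

Call:
{"name": "send_rows", "arguments": {"rows": [[0.5,-0.3,0,0,0,0,8],[0,0,0.3,0,0,0,8],[0,0,0.3,0,0,0,8],[0,0,0.3,0,0,0,8],[0,0,0,0,0,0,8]]}}

```text
time_s: 6.98
ee_pos: [0.5639, 0.1021, 0.1812]
eef_rot: [[0.903, 0.429, -0.001], [0.429, -0.903, 0.0], [-0.001, -0.0, -1.0]]
contact_force: [0.8, -0.3, -5.4]
grip_width: 0.0119
grip_force: 30.0
```

```bash
python3 st.py
```

```text
6.9833 tq [-0.03  -0.067  0.01 ] F [ 0.76 -0.29 -5.4 ] q [0.138 0.225 2.01  0.    0.907 1.265] p [563.92 102.09 181.19] yaw -1.127 0.011871422999670405
```

Call:
{"name": "send_rows", "arguments": {"rows": [[0,0,0.4,0,0,0,8],[0,0,0,0,0,0,8]]}}

```text
time_s: 7.15
ee_pos: [0.5639, 0.1021, 0.1814]
eef_rot: [[0.903, 0.429, -0.001], [0.429, -0.903, -0.0], [-0.001, -0.0, -1.0]]
contact_force: [2.1, 0.5, -9.3]
grip_width: 0.0117
grip_force: 30.0
```

```bash
python3 st.py
```

```text
7.15 tq [ 0.044 -0.236 -0.028] F [ 2.12  0.51 -9.32] q [0.138 0.225 2.01  0.    0.907 1.265] p [563.88 102.1  181.41] yaw -1.127 0.011718866103420584
```

Call:
{"name": "send_rows", "arguments": {"rows": [[0,0,-0.7,0,0,0,8],[0,0,-0.6,0,0,0,8],[0,0,0.07,0,0,-0.045,8],[0,0,0.07,0,0,-0.045,8],[0,0,0,0,0,0,8],[0,0,0.4,0,0,0,8],[0,0,0.4,0,0,0,8],[0,0,0.4,0,0,0,8],[0,0,0,0,0,0,8]]}}

```text
time_s: 7.9
ee_pos: [0.5643, 0.1021, 0.1816]
eef_rot: [[0.938, 0.347, 0.0], [0.347, -0.938, 0.0], [0.0, 0.0, -1.0]]
contact_force: [4.8, 0.6, -12.0]
grip_width: 0.0113
grip_force: 30.0
```

```bash
python3 st.py
```

```text
7.9 tq [ 0.019 -0.828 -0.008] F [  4.82   0.59 -12.04] q [0.138 0.225 2.01  0.    0.907 1.355] p [564.29 102.07 181.58] yaw -1.2164 0.011332037150878849
```

Call:
{"name": "send_rows", "arguments": {"rows": [[0.5,0,-0.7,0,0,0,8],[0,0,-0.6,0,0,0,8],[0,0,0.07,0,0,-0.045,8],[0,0,0.07,0,0,-0.045,8],[0,0,0,0,0,0,8],[0,0,0.4,0,0,0,8],[0,0,0.3,0,0,0,8],[0,0,0.3,0,0,0,8],[0,0,0,0,0,0,8]]}}

```text
time_s: 8.65
ee_pos: [0.5647, 0.1021, 0.1816]
eef_rot: [[0.965, 0.261, -0.0], [0.261, -0.965, -0.0], [-0.0, -0.0, -1.0]]
contact_force: [3.3, 0.8, -6.5]
grip_width: 0.0115
grip_force: 30.0
```

```bash
python3 st.py
```

```text
8.65 tq [ 0.069 -0.344 -0.   ] F [ 3.34  0.85 -6.46] q [0.138 0.226 2.009 0.    0.907 1.444] p [564.72 102.08 181.58] yaw -1.3063 0.0114760024747761
```

Call:
{"name": "send_rows", "arguments": {"rows": [[0.3,0,0.3,0,0,0,8],[0,0,0,0,0,0,8]]}}

```text
time_s: 8.82
ee_pos: [0.5648, 0.1021, 0.1817]
eef_rot: [[0.965, 0.261, -0.001], [0.261, -0.965, -0.0], [-0.001, -0.0, -1.0]]
contact_force: [1.9, 0.8, -9.7]
grip_width: 0.0117
grip_force: 30.0
```

```bash
python3 st.py
```

```text
8.8167 tq [ 0.045 -0.244 -0.007] F [ 1.95  0.77 -9.71] q [0.138 0.226 2.008 0.    0.908 1.445] p [564.8  102.05 181.7 ] yaw -1.3068 0.011659495934113744
```

Still caught at the red mark. I'll back off and go on in steps of about 0.08.

Call:
{"name": "send_rows", "arguments": {"rows": [[0,0,-0.7,0,0,0,8],[0,0,-0.6,0,0,0,8],[0,0,0.06,0,0,-0.04,8],[0,0,0.06,0,0,-0.04,8],[0,0,0,0,0,0,8],[0,0,0.4,0,0,0,8],[0,0,0.4,0,0,0,8],[0,0,0.3,0,0,0,8],[0,0,0,0,0,0,8]]}}

```text
time_s: 9.57
ee_pos: [0.5651, 0.102, 0.1819]
eef_rot: [[0.983, 0.183, 0.0], [0.183, -0.983, -0.0], [0.0, 0.0, -1.0]]
contact_force: [1.8, -1.5, -4.4]
grip_width: 0.0117
grip_force: 30.0
```

```bash
python3 st.py
```

```text
9.5667 tq [-0.132 -0.149 -0.012] F [ 1.78 -1.51 -4.38] q [ 0.138  0.226  2.008 -0.     0.908  1.525] p [565.08 102.03 181.92] yaw -1.3864 0.01172101106212403
```

Call:
{"name": "send_rows", "arguments": {"rows": [[0.2,-0.1,0.3,0,0,0,8],[0,0,0.3,0,0,0,8],[0,0,0,0,0,0,8]]}}

```text
time_s: 9.82
ee_pos: [0.5651, 0.1019, 0.1823]
eef_rot: [[0.983, 0.183, -0.0], [0.183, -0.983, -0.0], [-0.0, -0.0, -1.0]]
contact_force: [1.9, 0.9, -10.1]
grip_width: 0.0116
grip_force: 30.0
```

```bash
python3 st.py
```

```text
9.8167 tq [-0.032 -0.284 -0.055] F [  1.92   0.88 -10.12] q [0.138 0.225 2.008 0.    0.909 1.525] p [565.08 101.95 182.29] yaw -1.3868 0.011630494213310092
```

Call:
{"name": "send_rows", "arguments": {"rows": [[0.1,0,-0.7,0,0,0,8],[0,0,-0.6,0,0,0,8],[0,0,0.05,0,0,-0.03,8],[0,0,0.05,0,0,-0.03,8],[0,0,0,0,0,0,8],[0,0,0.4,0,0,0,8],[0,0,0.4,0,0,0,8],[0,0,0.4,0,0,0,8],[0,0,0,0,0,0,8]]}}

```text
time_s: 10.57
ee_pos: [0.5654, 0.1019, 0.1826]
eef_rot: [[0.992, 0.124, 0.0], [0.124, -0.992, -0.0], [0.0, 0.0, -1.0]]
contact_force: [0.5, -1.0, -4.0]
grip_width: 0.0122
grip_force: 30.0
```

```bash
python3 st.py
```

```text
10.5667 tq [-0.193  0.01  -0.053] F [ 0.5  -0.99 -4.02] q [ 0.138  0.225  2.007 -0.     0.909  1.584] p [565.36 101.93 182.58] yaw -1.4465 0.012173755726307547
```

Call:
{"name": "send_rows", "arguments": {"rows": [[0,0,0.3,0,0,0,8],[0,0,0.3,0,0,0,8],[0,0,0,0,0,0,8]]}}

```text
time_s: 10.82
ee_pos: [0.5653, 0.1019, 0.1831]
eef_rot: [[0.992, 0.124, -0.0], [0.124, -0.992, -0.0], [-0.0, 0.0, -1.0]]
contact_force: [0.4, -1.6, -4.3]
grip_width: 0.0117
grip_force: 30.0
```

```bash
python3 st.py
```

```text
10.8167 tq [-0.376  0.042 -0.024] F [ 0.38 -1.6  -4.26] q [ 0.138  0.224  2.007 -0.     0.91   1.585] p [565.29 101.86 183.15] yaw -1.4469 0.011684168339181952
```

Call:
{"name": "send_rows", "arguments": {"rows": [[0,-0.1,0.3,0,0,0,8],[0,0,0.3,0,0,0,8],[0,0,0.3,0,0,0,8],[0,0,0,0,0,0,8]]}}

```text
time_s: 11.15
ee_pos: [0.5653, 0.1016, 0.184]
eef_rot: [[0.992, 0.123, -0.0], [0.123, -0.992, -0.0], [-0.0, 0.0, -1.0]]
contact_force: [1.5, -3.6, -5.6]
grip_width: 0.012
grip_force: 30.0
```

```bash
python3 st.py
```

```text
11.15 tq [-1.058 -0.065 -0.167] F [ 1.52 -3.64 -5.65] q [ 0.137  0.223  2.007 -0.     0.912  1.585] p [565.29 101.62 183.98] yaw -1.447 0.011975743963441754
```

It lets go here at yaw about -1.447. I'm relieving the lateral load and continuing the lift in small steps.

Call:
{"name": "send_rows", "arguments": {"rows": [[0.1,-0.4,0,0,0,0,8],[0,0,0.4,0,0,0,8],[0,0,0.4,0,0,0,8],[0,0,0.4,0,0,0,8],[0,0,0,0,0,0,8]]}}

```text
time_s: 11.57
ee_pos: [0.5655, 0.1014, 0.1855]
eef_rot: [[0.992, 0.123, -0.0], [0.123, -0.992, -0.0], [-0.0, 0.0, -1.0]]
contact_force: [-0.0, -4.3, -3.9]
grip_width: 0.0121
grip_force: 30.0
```

```bash
python3 st.py
```

```text
11.5667 tq [-0.911  0.279 -0.183] F [-0.05 -4.32 -3.86] q [ 0.137  0.221  2.006 -0.     0.915  1.584] p [565.5  101.43 185.49] yaw -1.447 0.01207615961577453
```

Call:
{"name": "send_rows", "arguments": {"rows": [[0,-0.4,0,0,0,-0.02,8],[0,0,0,0,0,0,8]]}}

```text
time_s: 11.73
ee_pos: [0.5657, 0.1013, 0.1857]
eef_rot: [[0.995, 0.102, 0.001], [0.102, -0.995, 0.0], [0.001, -0.0, -1.0]]
contact_force: [-1.3, -1.5, -1.1]
grip_width: 0.012
grip_force: 30.0
```

```bash
python3 st.py
```

```text
11.7333 tq [-0.202  0.308  0.044] F [-1.26 -1.46 -1.08] q [1.360e-01 2.210e-01 2.006e+00 1.000e-03 9.140e-01 1.605e+00] p [565.7  101.29 185.65] yaw -1.4688 0.011969962409793632
```

Call:
{"name": "send_rows", "arguments": {"rows": [[0,0,0.5,0,0,0,8],[0,0,0.5,0,0,0,8],[0,0,0.5,0,0,0,8],[0,0,0,0,0,0,8]]}}

```text
time_s: 12.07
ee_pos: [0.5656, 0.1012, 0.187]
eef_rot: [[0.995, 0.104, 0.0], [0.104, -0.995, 0.0], [0.0, -0.0, -1.0]]
contact_force: [0.5, 1.3, -1.2]
grip_width: 0.012
grip_force: 30.0
```

```bash
python3 st.py
```

```text
12.0667 tq [-0.063  0.229  0.044] F [ 0.53  1.33 -1.22] q [0.136 0.219 2.005 0.    0.917 1.603] p [565.64 101.19 187.04] yaw -1.4669 0.012009724606125932
```

Clean, with only the weight left on the tool. I'll lift on.

Call:
{"name": "send_rows", "arguments": {"rows": [[0,0,1,0,0,0,8],[0,0,1,0,0,0,8],[0,0,1,0,0,0,8],[0,0,1,0,0,0,8],[0,0,1,0,0,0,8],[0,0,0,0,0,0,8]]}}

```text
time_s: 12.57
ee_pos: [0.5656, 0.1011, 0.192]
eef_rot: [[0.995, 0.104, 0.0], [0.104, -0.995, 0.0], [0.0, -0.0, -1.0]]
contact_force: [-0.1, 0.2, -1.8]
grip_width: 0.0118
grip_force: 30.0
```

```bash
python3 st.py
```

```text
12.5667 tq [-0.034  0.127  0.017] F [-0.14  0.16 -1.75] q [0.136 0.212 2.003 0.    0.926 1.603] p [565.55 101.08 192.01] yaw -1.467 0.011822909753354923
```

Call:
{"name": "send_rows", "arguments": {"rows": [[0,0,1,0,0,0,8],[0,0,1.5,0,0,0,8],[0,0,1.5,0,0,0,8],[0,0,1.5,0,0,0,8],[0,0,1.5,0,0,0,8],[0,0,0,0,0,0,8]]}}

```text
time_s: 13.07
ee_pos: [0.5657, 0.1011, 0.1992]
eef_rot: [[0.995, 0.104, 0.001], [0.104, -0.995, 0.0], [0.001, -0.0, -1.0]]
contact_force: [0.3, 0.8, -1.8]
grip_width: 0.0122
grip_force: 30.0
```

```bash
python3 st.py
```

```text
13.0667 tq [-0.015  0.151 -0.004] F [ 0.33  0.77 -1.83] q [0.136 0.203 1.999 0.    0.939 1.603] p [565.69 101.11 199.19] yaw -1.467 0.012182713188494744
```

Call:
{"name": "send_rows", "arguments": {"rows": [[0,0,5,0,0,0,8],[0,0,8,0,0,0,8],[0,0,10,0,0,0,8],[0,0,10,0,0,0,8],[0,0,8,0,0,0,8],[0,0,5,0,0,0,8]]}}

```text
time_s: 13.57
ee_pos: [0.566, 0.1012, 0.2466]
eef_rot: [[0.995, 0.104, 0.002], [0.104, -0.995, 0.0], [0.002, -0.0, -1.0]]
contact_force: [-0.1, -0.4, -1.0]
grip_width: 0.0119
grip_force: 30.0
```

Call:
{"name": "send_rows", "arguments": {"rows": [[-1,-5,0,0,0,0,8],[-1,-10,0,0,0,0,8],[-1,-15,0,0,0,0,8],[-2,-20,0,0,0,0,8],[-2,-20,0,0,0,0,8],[-2,-20,0,0,0,0,8],[-2,-20,0,0,0,0,8],[-2,-20,0,0,0,0,8],[-2,-15,0,0,0,0,8],[-1,-10,0,0,0,0,8]]}}

```text
time_s: 14.4
ee_pos: [0.5486, -0.0559, 0.2442]
eef_rot: [[0.995, 0.103, -0.001], [0.103, -0.995, -0.0], [-0.001, -0.0, -1.0]]
contact_force: [-0.2, -0.2, -1.5]
grip_width: 0.0123
grip_force: 30.0
```

```bash
python3 - <<'E'
from h import *
from bench import viewer,telemetry
import pickle
m=viewer.camera_model("wrist"); im=viewer.capture("wrist"); cv2.imwrite("pics/w2.png",im[:,:,::-1]); pickle.dump(m,open("w2.pkl","wb"))
print(proj(m,[[.545,-.116,.035]]))
E
python3 st.py
```

```text
[[331.59098822 195.03628673]]
14.45 tq [-0.09   0.149 -0.035] F [ 0.54 -0.33 -2.7 ] q [-1.450e-01  1.080e-01  2.016e+00 -1.000e-03  1.018e+00  1.324e+00] p [548.71 -56.5  244.28] yaw -1.4684 0.011760993357421964
```

View pics/w2.png

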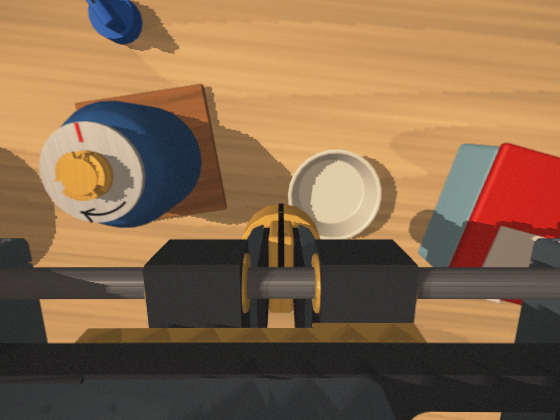

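The nut is held upright, with its line at (281,225). The stud is bare at (83,173) and the ramekin rim is centred at about (335,194.5).

```bash
python3 - <<'E'
from h import *
import pickle
m=pickle.load(open("w2.pkl","rb"))
P=np.array([at(m,u,v,.035)[:2] for u,v in((289,194),(381,192),(336,150),(302,164),(370,163))])
A=np.c_[2*P,np.ones(len(P))];c=np.linalg.lstsq(A,(P**2).sum(1),rcond=None)[0];print(c[:2],np.sqrt(c[2]+c[:2]@c[:2]),at(m,335,194.5,.035))
E
```

```text
[ 0.54406005 -0.12008371] 0.05357068404231851 [ 0.54603937 -0.11984675  0.035     ]
```

Call:
{"name": "send_rows", "arguments": {"rows": [[-1,-15,0,0,0,0,8],[-1,-20,0,0,0,0,8],[-1,-18,0,0,0,0,8],[-1,-10.5,0,0,0,0,8],[0,0,-10,0,0,0,8],[0,0,-20,0,0,0,8],[0,0,-25,0,0,0,8],[0,0,-25,0,0,0,8],[0,0,-25,0,0,0,8],[0,0,-20,0,0,0,8]]}}

```text
time_s: 15.28
ee_pos: [0.5445, -0.1163, 0.1172]
eef_rot: [[0.995, 0.104, -0.002], [0.104, -0.995, 0.001], [-0.002, -0.001, -1.0]]
contact_force: [-0.6, -0.6, -2.1]
grip_width: 0.0117
grip_force: 30.0
```

Call:
{"name": "send_rows", "arguments": {"rows": [[0,0,-20,0,0,0,8],[0,0,-20,0,0,0,8],[0,0,-15,0,0,0,8],[0,0,-10,0,0,0,8],[0,0,-5,0,0,0,8],[0,0,0,0,0,0,8],[0,0,0,0,0,0,8]]}}

```text
time_s: 15.87
ee_pos: [0.5457, -0.1172, 0.05]
eef_rot: [[0.995, 0.104, 0.0], [0.104, -0.995, -0.0], [0.0, 0.0, -1.0]]
contact_force: [-0.1, -0.1, -1.0]
grip_width: 0.0118
grip_force: 30.0
```

```bash
python3 st.py
```

```text
15.8667 tq [-0.005  0.15  -0.017] F [-0.13 -0.1  -1.02] q [-0.253  0.414  2.071  0.     0.657  1.213] p [ 545.7  -117.25   50.05] yaw -1.4669 0.011789483019098036
```

Call:
{"name": "send_rows", "arguments": {"rows": [[-0.5,-2.5,-5,0,0,0,8],[0,0,-4,0,0,0,8],[0,0,-2,0,0,0,8],[0,0,-1,0,0,0,8],[0,0,0,0,0,0,8],[0,0,0,0,0,0,8]]}}

```text
time_s: 16.37
ee_pos: [0.545, -0.12, 0.0378]
eef_rot: [[0.995, 0.104, 0.0], [0.104, -0.995, -0.0], [0.0, 0.0, -1.0]]
contact_force: [-0.1, -0.0, -1.6]
grip_width: 0.0116
grip_force: 30.0
```

Call:
{"name": "send_rows", "arguments": {"rows": [[0,0,-0.5,0,0,0,8],[0,0,-0.5,0,0,0,8],[0,0,-0.5,0,0,0,8],[0,0,0,0,0,0,8]]}}

```text
time_s: 16.7
ee_pos: [0.5449, -0.1199, 0.0362]
eef_rot: [[0.995, 0.104, -0.0], [0.104, -0.995, 0.0], [-0.0, -0.0, -1.0]]
contact_force: [-0.5, 0.0, -1.2]
grip_width: 0.012
grip_force: 30.0
```

```bash
python3 st.py
```

```text
16.7 tq [-0.028  0.16  -0.009] F [-0.49  0.04 -1.19] q [-0.258  0.439  2.071  0.     0.632  1.209] p [ 544.92 -119.91   36.23] yaw -1.467 0.012012783479436075
```

Call:
{"name": "send_rows", "arguments": {"rows": [[0,0,-0.5,0,0,0,8],[0,0,-0.5,0,0,0,8],[0,0,0,0,0,0,8]]}}

```text
time_s: 16.95
ee_pos: [0.5451, -0.12, 0.0359]
eef_rot: [[0.995, 0.104, -0.0], [0.104, -0.995, 0.0], [-0.0, -0.0, -1.0]]
contact_force: [-4.1, 1.5, 12.8]
grip_width: 0.0116
grip_force: 30.0
```

Call:
{"name": "send_rows", "arguments": {"rows": [[0,0,-0.4,0,0,0,8],[0,0,-0.4,0,0,0,8],[0,0,0,0,0,0,8]]}}

```text
time_s: 17.2
ee_pos: [0.5451, -0.12, 0.0358]
eef_rot: [[0.995, 0.104, -0.0], [0.104, -0.995, 0.0], [-0.0, -0.0, -1.0]]
contact_force: [-11.2, 1.9, 28.6]
grip_width: 0.0118
grip_force: 30.0
```

```bash
python3 st.py
```

```text
17.2 tq [0.452 2.069 0.027] F [-11.25   1.86  28.63] q [-0.258  0.44   2.07  -0.     0.632  1.209] p [ 545.09 -119.95   35.83] yaw -1.467 0.011768657252481813
```

Contact. I'll back off to a light touch, then open slightly.

Call:
{"name": "send_rows", "arguments": {"rows": [[0,0,0,0,0,0,8],[0,0,0.7,0,0,0,8],[0,0,0.6,0,0,0,8],[0,0,0,0,0,0,8]]}}

```text
time_s: 17.53
ee_pos: [0.5451, -0.12, 0.036]
eef_rot: [[0.995, 0.104, 0.0], [0.104, -0.995, -0.0], [0.0, 0.0, -1.0]]
contact_force: [-0.8, -0.2, 4.7]
grip_width: 0.0116
grip_force: 30.0
```

Call:
{"name": "send_rows", "arguments": {"rows": [[0,0,0,0,0,0,13],[0,0,0,0,0,0,16],[0,0,0,0,0,0,20],[0,0,0,0,0,0,24],[0,0,0,0,0,0,24],[0,0,0,0,0,0,24]]}}

```text
time_s: 18.03
ee_pos: [0.5449, -0.1199, 0.0357]
eef_rot: [[0.995, 0.104, -0.0], [0.104, -0.995, 0.0], [-0.0, -0.0, -1.0]]
contact_force: [-0.7, 0.2, 0.4]
grip_width: 0.0239
grip_force: 0.0
```

Released; retreating straight up.

Call:
{"name": "send_rows", "arguments": {"rows": [[0,0,3,0,0,0,24],[0,0,8,0,0,0,24],[0,0,15,0,0,0,24],[0,0,20,0,0,0,24],[0,0,25,0,0,0,24],[0,0,25,0,0,0,24],[0,0,25,0,0,0,24],[0,0,25,0,0,0,24],[-15,0,20,0,0,0,24],[-20,0,10,0,0,0,24]]}}

```text
time_s: 18.87
ee_pos: [0.5114, -0.1202, 0.2152]
eef_rot: [[0.995, 0.104, 0.004], [0.104, -0.995, -0.001], [0.004, 0.002, -1.0]]
contact_force: [-0.9, -0.5, 1.4]
grip_width: 0.0242
grip_force: 0.0
```

Call:
{"name": "send_rows", "arguments": {"rows": [[-20,0,5,0,0,0,24],[0,0,0,0,0,0,24],[0,0,0,0,0,0,24]]}}

```text
time_s: 19.12
ee_pos: [0.4898, -0.12, 0.2178]
eef_rot: [[0.995, 0.103, 0.002], [0.103, -0.995, -0.0], [0.002, 0.001, -1.0]]
contact_force: [0.2, -0.2, -0.0]
grip_width: 0.0239
grip_force: 0.0
```

```bash
python3 - <<'E'
from h import *
from bench import viewer
a=viewer.capture("wrist")[:,:,::-1];b=viewer.capture("scene")[:,:,::-1]
cv2.imwrite("pics/f.png",np.hstack([cv2.resize(a,(400,300)),cv2.resize(b,(400,300))]))
E
python3 st.py
```

```text
19.2167 tq [-0.065  0.195 -0.006] F [ 0.51 -0.27 -0.29] q [-0.286  0.063  2.122  0.     0.956  1.181] p [ 490.5  -120.    217.14] yaw -1.4671 0.02372274947324193
```

View pics/f.png

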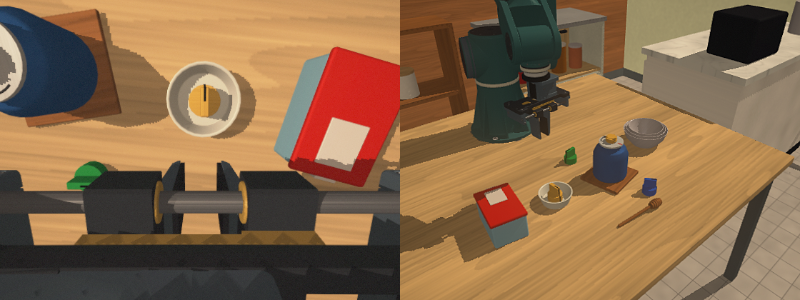

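The nut stands upright in the middle of the ramekin (wrist half, 204,100). The box, bowls and dipper have not moved, and the gripper is clear.

```bash
python3 -c "
from bench import ticket
print(ticket.hand_in())"
```

```text
the job is handed in; nothing more can be done
None
```

The brass nut came free about 0.1 rad past the red mark, was lifted straight off and now stands upright in the white ramekin; the highest upward pull measured while it was still caught was about 12 N, the bystanders look undisturbed, and the job was handed in at about 19 s.

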